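# Vent the reactor block and fit the right box spanner to its middle nut

### The job

First set the vent valve's lever to half open, at its middle 45-degree mark. Then try the box spanners from the tray on the nut of the reactor block's middle head, standing any that does not fit upright back on the tray, and finish still gripping the one that fits, pushed fully down over the nut, with the other two standing on the tray. Leave the lever at half open and do not disturb the jar, the beaker or the tube rack.

Things in the scene. Friction and masses are not known exactly. Their poses are not given: they have to be found in the camera images.
- spanner_small: small box spanner, steel, standing mouth down on the tray at any yaw: hex tube 45 mm tall, 23.5 mm across flats outside, for a 15 mm nut (recess 17.5), 0.12 kg; recess 40 mm deep. Above it a collar to 47 mm, then a square shank 18 x 18 mm to grip, 47 to 102 mm above the mouth. Origin at the centre of the mouth (lowest), z up; x, y square to the shank's faces. Two hex flats face +x and -x.
- spanner_medium: medium box spanner, steel, standing mouth down on the tray at any yaw: hex tube 45 mm tall, 30.5 mm across flats outside, for a 22 mm nut (recess 24.5), 0.16 kg; recess 40 mm deep. Above it a collar to 47 mm, then a square shank 18 x 18 mm to grip, 47 to 102 mm above the mouth. Origin at the centre of the mouth (lowest), z up; x, y square to the shank's faces. Two hex flats face +x and -x.
- spanner_large: large box spanner, steel, standing mouth down on the tray at any yaw: hex tube 45 mm tall, 37.5 mm across flats outside, for a 29 mm nut (recess 31.5), 0.21 kg; recess 40 mm deep. Above it a collar to 47 mm, then a square shank 18 x 18 mm to grip, 47 to 102 mm above the mouth. Origin at the centre of the mouth (lowest), z up; x, y square to the shank's faces. Two hex flats face +x and -x.
- tray: white fixed tray, 285 mm (its x) by 115 mm (its y), 16 mm tall, walls and floor 4 mm thick; origin at the centre of its underside. The three spanners stand in a row along its x, about 90 mm apart, in any order.
- block: fixed reactor block: aluminium base 100 mm (its x) by 225 mm (its y), 15 mm thick, with three dark steel heads 66 x 66 x 30 mm in a row along its y, 70 mm apart, tops 45 mm above the underside (origin at its centre). A hex nut is sunk in each head. The nuts are 15, 22 and 29 mm across flats; which is in the middle head differs each time and has to be seen or tried.
- seat (a point): centre of the floor of the middle head's round pocket, on the nut's axis, 27 mm above the bench; axes as the block's. A seated spanner's mouth is here. Pocket 18 mm deep; nut 12 mm tall with a 1.5 mm bevel, two flats facing +x and -x, stud end 5 mm above it. A spanner too small stops on the nut's top (12 mm up), one too big on the head's face (18 mm up).
- rim (a point): centre of the mouth of the middle head's pocket, level with the head's top face, 18 mm above the pocket floor; axes as the block's. Pocket diameter 30.5, 38.5 or 46.5 mm round a 15, 22 or 29 mm nut: about 3 mm wider than the corners of the spanner that fits.
- vent_lever (a joint): angle of the vent valve's lever, 0 to 1.571 rad (stops at both ends): 0 closed, 0.785 (45 degrees) half open, 1.571 fully open; grows clockwise seen from above. Stiff (about 0.12 N m, 1.5 N at the knob) and stays where it is left.
- vent_axis (a point): on the lever's vertical axis at the height of the lever arm, 48 mm above the bench; frame of the fixed valve: a round body under a white dial 128 mm in diameter, top 30 mm above the bench, with black marks at 0, 45 and 90 degrees (the middle one is half open). At 0 the lever points along this frame's -x, at 1.571 along its +y.
- vent_knob (a point): the middle of the upright round grey knob at the end of the lever, 18 mm in diameter and 45 mm tall, 80 mm from the axis; this point is 70 mm above the bench, the knob spans 44 to 89 mm.
- amber_bottle: bystander: amber jar, 52 mm in diameter, 95 mm tall, beyond the block; origin under its centre. Not to be moved.
- beaker: bystander: clear beaker, 60 mm in diameter, 75 mm tall, beyond the block; origin under its centre. Not to be moved.
- tube_rack: bystander: green tube rack, 150 x 70 x 35 mm, to the left of the valve; origin under its centre. Not to be moved.
Mind the look-alikes: they are no part of the job. Leave any turquoise look-alike of the spanner_medium alone. What is shaped like the spanner_small but blue is not meant.

How it is judged:
By the outcome, as a careful person would: the job done as asked, in the order asked, and still so for the second after the job is handed in, while the arm keeps its last pose, push and grip.
It also fails if it takes over 72 s, if anything falls off the work surface, if the arm or the gripper's body presses on something with over 40 N, if the wrist force passes 120 N, or if a joint passes its speed limit or range.

### The arm

A 6-joint arm with a two-finger parallel gripper is mounted at the origin on the work surface. World frame = base frame: x ahead of the robot, y to its left, z up, the work surface at z = 0. Lengths are in m, angles in rad, forces in N, time in s.
With the tool pointing down it reaches from about 0.275 to 0.725 m from the base axis. Payload 15.9 kg.
Tool frame: the origin (TCP) lies between the finger pads; the fingertips stand 19 mm ahead of it and the grasp point (between the pads) is the TCP; y points along the fingers, x is the direction in which the jaws open and shut, and the axes are right-handed (so a half turn about y gives the same grasp; the last joint's range is limited). The gripper opens to 85 mm and grips with 20 to 120 N. Pads are 22 mm wide; open, the fingers measure 114 mm over their backs; the gripper's body (76 mm by 85 mm) begins 54 mm behind the grasp point. The pads swing forward as they close: fully open they stand 13 mm farther back than shut.
Start: joints at [-1.293, 0.213, -0.034, 1.323, 0, 1.571], TCP at [0.137, -0.481, 0.25] pointing down, gripper open.
Joint ranges: [-2.98, 2.98], [-0.74, 1.72], [-1.14, 1.35], [-2.1, 2.04], [-1.57, 1.44], [-3.14, 3.14]. Speed limits (rad/s): [1.89, 1.89, 2.39, 2.57, 3.14, 3.14].

### API

Orientations are given as a 3x3 rotation matrix whose columns are the frame's x, y, z axes.
In Python, from bench import manip gives the robot as it stands. The module is installed in compiled form; this text tells all that it offers.
- The arm moves only by the tool jog_arm, never from a script. Its argument "commands" is a list of rows, each a list of 3 entries, a list of its own where there are three numbers: the closure, from 0 (fully open) to 1 (shut), then the shift along the tool's x, y, z in mm, then the turn, a rotation vector about the tool's x, y, z in rad. A call has 1 to 20 rows; each row is the pose to reach, as a shift and turn from the pose commanded when the call began, along the tool's axes at that moment; what a row does not reach only later rows make up. A row lasts 1/12 s, in which the tool goes at most 41.7 mm and 7.16 degrees, less where a joint would pass 70% of its speed; a pose out of reach is approached as far as the arm can. A call with a gripper value outside its range is refused whole. The fingers move at their own pace and stop on an object; "grip_force" is the grip in N (left out, the last holds). Time passes only in rows, so rows that repeat a pose let the fingers close. It gives the time, the measured TCP pose, the force and the opening at its end, in the units of the state.
- manip.get_obs(): the state, without advancing time (a new reading comes with each control period).
- manip.get_image(name): name is "side" or "top" or "wrist"; returns the picture (480x640x3 uint8, red, green, blue); there is no depth.
- manip.camera_info(name): a dict with "vertical_fov" (degrees; the focal length in pixels is half the picture's height over the tangent of half this angle, whatever the lens; pixels are square), "cx", "cy" (the principal point, pixels), "R" (3x3) and "t" (3): a world point X has camera coordinates R X + t; the wrist camera has in their place "tool_from_camera" (4x4, takes a point from camera to tool coordinates, whose origin is the TCP and whose axes are the tool frame's). Camera axes: x right, y down, z forward; pixel columns grow to the right and rows downward; lengths in m; the calibration is good to about 2 mm. The wrist camera is an equidistant fisheye: a pixel r from the principal point sees the ray r / f radians off the axis. A picture is of the moment at which its call begins: read the wrist's pose just before it. camera_info takes no time and is no camera call.
- manip.hand_in(): hands the job in, once; it reports no verdict.
The state is a dict: "time_s": time; "joints": joint angles; "qvel": joint speeds; "joint_torque": joint torques, N m; "tcp_pos": TCP position; "tool_rot": TCP orientation; "ft_force": force on the tool from outside, world axes, zero at the start; "moment": the same for the moment, N m; "finger_gap": opening from 0.0 (shut) to 1.0 (fully open).
Only numpy, scipy, OpenCV 4.12 (cv2) and the standard library are available. Lean on these libraries where they do the work, as an engineer would, in place of code of your own. Each camera call takes 0.05 s, during which the arm holds its last target. There are 200 camera calls.

## Working session

There is one attempt and no reset: what is moved stays moved. The work goes in short steps, Python scripts to look and compute and a tool call to move; the robot and the scene stay as the last step left them, time stands still between calls to the robot, and variables do not carry over. Pictures are saved under pics/ and viewed, about 8 in all and at most 12, crops included, and the job is handed in when it is done.

Besides the shell and the picture viewer there is one more tool, called after "Request:" as name(argument=value, ...), one argument or row to a line, values as JSON. jog_arm: Moves the arm, as the interface text tells. Its arguments: {"type":"object","properties":{"commands":{"type":"array"},"grip_force":{"type":"number"}},"required":["commands"]}

```bash
mkdir -p pics
python3 - <<'E'
from bench import manip
import cv2,numpy as np
for n in("top","side"):
    cv2.imwrite(f"pics/{n}0.png",manip.get_image(n)[:,:,::-1])
    print(n,manip.camera_info(n))
print(manip.camera_info("wrist"))
print(manip.get_obs())
E
```

```text
top {'vertical_fov': 52.436179009790905, 'cx': 312.3968078132091, 'cy': 240.11879061414007, 'R': array([[ 0.02404959, -0.99968418, -0.00729157],
       [-0.99627959, -0.02336264, -0.08295283],
       [ 0.08275629,  0.00925942, -0.9965268 ]]), 't': array([0.03621217, 0.60472961, 1.12999375])}
side {'vertical_fov': 47.16645788739382, 'cx': 317.4399214500387, 'cy': 240.18309787309255, 'R': array([[ 0.96391421, -0.26621012, -0.00125311],
       [-0.16277515, -0.58565109, -0.79405104],
       [ 0.21065053,  0.76560105, -0.6078498 ]]), 't': array([-0.58506955,  0.20354444,  1.20577718])}
{'vertical_fov': 65.70646984690485, 'cx': 323.3474786425036, 'cy': 243.5957767001518, 'tool_from_camera': array([[ 9.99999955e-01, -3.00334695e-04, -9.45573681e-06,
        -4.20823558e-04],
       [-8.77589742e-05, -3.22010935e-01,  9.46735945e-01,
        -1.24383016e-01],
       [-2.87382502e-04, -9.46735902e-01, -3.22010947e-01,
         8.22907996e-02],
       [ 0.00000000e+00,  0.00000000e+00,  0.00000000e+00,
         1.00000000e+00]])}
{'time_s': 0.1, 'joints': array([-1.29297114e+00,  2.13319132e-01, -3.49609644e-02,  1.32348660e+00,
        8.08022277e-06,  1.57080385e+00]), 'qvel': array([-0.00054628, -0.00182201, -0.00044447,  0.00102203,  0.00087531,
        0.00097811]), 'joint_torque': array([ 2.66806019e-04, -6.87245679e+01,  4.87807167e+01,  1.21345135e-02,
        8.77278649e-05, -1.06475827e-05]), 'tcp_pos': array([ 0.13706106, -0.48056807,  0.24987359]), 'tool_rot': array([[ 2.74257516e-01, -2.58367282e-04,  9.61656253e-01],
       [-9.61655798e-01,  9.35373851e-04,  2.74257638e-01],
       [-9.70367313e-04, -9.99999529e-01,  8.07291487e-06]]), 'ft_force': array([ 0.34171845, -0.25960686, -0.97403242]), 'moment': array([-0.02454011, -0.04746704, -0.02074513]), 'finger_gap': 1.0007342179350542}
```

View pics/top0.png

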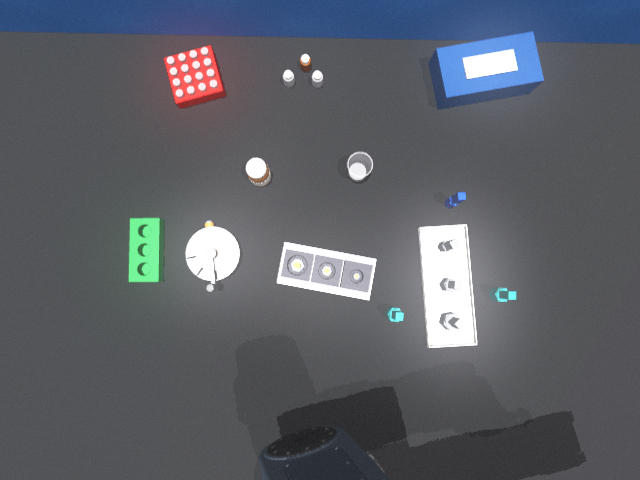

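View pics/side0.png

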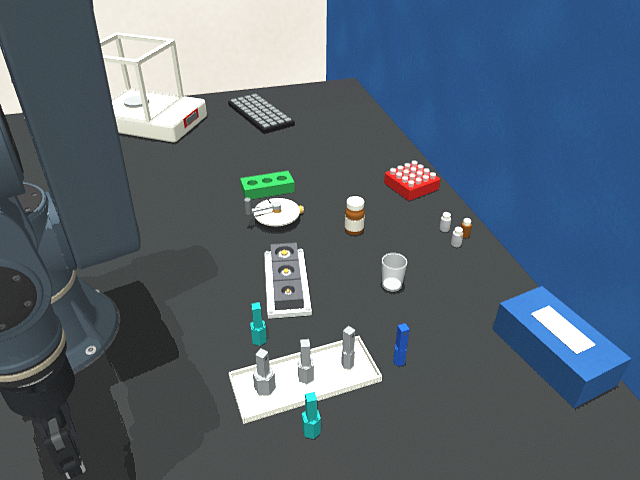

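The top view shows the valve at (212,253) with its lever pointing down to the knob at (210,288). The block is at (327,271) and the tray at (448,286), with spanners at about (447,246), (450,285) and (451,321). The turquoise and blue look-alikes stand outside the tray. I'll zoom in next.

```bash
cat > h.py <<'E'
from bench import manip
import cv2,numpy as np
def ray(n,u,v,obs=None):
    c=manip.camera_info(n);f=240/np.tan(np.radians(c["vertical_fov"]/2))
    a=np.array([(u-c["cx"])/f,(v-c["cy"])/f])
    if n=="wrist":
        r=np.linalg.norm(a);d=np.r_[a/r*np.sin(r),np.cos(r)] if r>0 else np.array([0,0,1.])
        T=c["tool_from_camera"];R=obs["tool_rot"]
        return obs["tcp_pos"]+R@T[:3,3],R@T[:3,:3]@d
    R=c["R"];return -R.T@c["t"],R.T@np.r_[a,1]
def on(n,u,v,z,obs=None):
    o,d=ray(n,u,v,obs);return o+d*(z-o[2])/d[2]
def proj(n,X,obs=None):
    c=manip.camera_info(n);f=240/np.tan(np.radians(c["vertical_fov"]/2))
    if n=="wrist":
        T=c["tool_from_camera"];p=obs["tool_rot"].T@(np.asarray(X)-obs["tcp_pos"]);p=T[:3,:3].T@(p-T[:3,3])
        r=np.hypot(*p[:2]);th=np.arctan2(r,p[2]);return p[:2]/r*th*f+[c["cx"],c["cy"]]
    p=c["R"]@np.asarray(X)+c["t"];return p[:2]/p[2]*f+[c["cx"],c["cy"]]
E
python3 - <<'E'
import cv2,numpy as np
im=cv2.imread("pics/top0.png")
def crop(x,y,w,h,s): return cv2.resize(im[y:y+h,x:x+w],None,fx=s,fy=s,interpolation=cv2.INTER_CUBIC)
a=crop(175,210,80,90,5); b=crop(270,235,110,70,3.6); c=crop(410,220,70,130,4.4)
o=np.zeros((600,800,3),np.uint8)
o[:450,:400]=a; o[:252,400:796]=b; 
c=cv2.resize(im[220:350,410:480],None,fx=2.65,fy=2.65,interpolation=cv2.INTER_CUBIC);o[254:254+c.shape[0],404:404+c.shape[1]]=c
cv2.imwrite("pics/z0.png",o)
from h import on
for nm,u,v,z in [("axis",213,253,.03),("knob",210,288,.089),("blk",327,271,.045),("n1",297,266,.04),("n3",357,276,.04),("tr1",447,246,.05),("tr2",450,285,.05),("tr3",451,321,.05),("tray",448,286,.016)]: print(nm,on("top",u,v,z).round(3))
g=cv2.cvtColor(im,cv2.COLOR_BGR2GRAY)
# tray, block masks
hsv=cv2.cvtColor(im,cv2.COLOR_BGR2HSV)
m=((hsv[...,2]>170)&(hsv[...,1]<40)).astype(np.uint8)
n,l,st,ce=cv2.connectedComponentsWithStats(m)
for i in range(1,n):
    if st[i,4]>300:
        c,_=cv2.findContours((l==i).astype(np.uint8),0,2); r=cv2.minAreaRect(max(c,key=cv2.contourArea)); print(r)
        for p in cv2.boxPoints(r): print("  ",on("top",*p,.016).round(4))
E
```

```text
axis [0.567 0.284 0.03 ]
knob [0.486 0.275 0.089]
blk [0.531 0.015 0.045]
n1 [0.541 0.085 0.04 ]
n3 [ 0.521 -0.055  0.04 ]
tr1 [ 0.595 -0.261  0.05 ]
tr2 [ 0.506 -0.268  0.05 ]
tr3 [ 0.424 -0.271  0.05 ]
tray [ 0.503 -0.273  0.016]
((489.8349914550781, 63.58088684082031), (21.729679107666016, 52.26732635498047), 79.82449340820312)
   [ 1.0639 -0.307   0.016 ]
   [ 1.0901 -0.4334  0.016 ]
   [ 1.0358 -0.4423  0.016 ]
   [ 1.0098 -0.3163  0.016 ]
((358.7500305175781, 164.74998474121094), (24.748737335205078, 26.870054244995117), 45.0)
   [ 0.7872 -0.013   0.016 ]
   [ 0.835  -0.0581  0.016 ]
   [ 0.7928 -0.1011  0.016 ]
   [ 0.7452 -0.056   0.016 ]
((255.75001525878906, 167.75), (20.50609588623047, 19.798988342285156), 45.0)
   [0.7769 0.2266 0.016 ]
   [0.8122 0.1938 0.016 ]
   [0.7772 0.1575 0.016 ]
   [0.7421 0.1902 0.016 ]
((447.2310791015625, 285.7724304199219), (122.82427215576172, 50.3255615234375), 85.2363510131836)
   [ 0.6426 -0.1988  0.016 ]
   [ 0.6555 -0.3184  0.016 ]
   [ 0.3674 -0.3416  0.016 ]
   [ 0.3548 -0.2244  0.016 ]
((211.41917419433594, 253.68215942382812), (53.91266632080078, 55.901676177978516), 47.121097564697266)
   [0.5659 0.3839 0.016 ]
   [0.6597 0.2896 0.016 ]
   [0.5668 0.1981 0.016 ]
   [0.4742 0.2922 0.016 ]
((326.2962341308594, 270.5867919921875), (94.9085922241211, 42.816368103027344), 10.619654655456543)
   [0.5006 0.1353 0.016 ]
   [0.6012 0.1194 0.016 ]
   [ 0.5647 -0.1038  0.016 ]
   [ 0.4648 -0.0865  0.016 ]
```

View pics/z0.png

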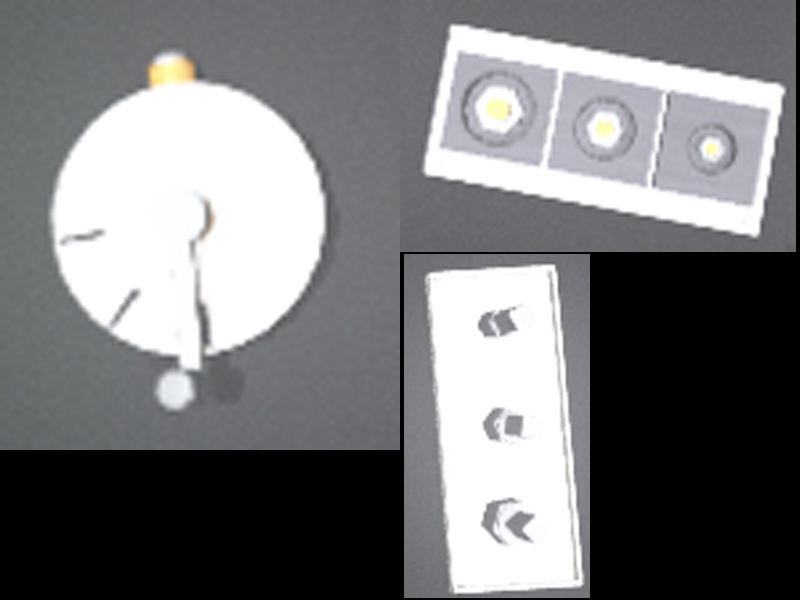

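The zoom shows a large nut in the left head, a medium one in the middle and a small one on the right, so the middle head most likely needs the medium spanner. On the tray, small to large runs top to bottom. The lever covers the 0 mark, and the 45 mark is at crop (125,308). Next I'll compute the valve angles and the first move.

Run:
```python
from h import *
c=np.array([175,210.])
P=lambda u,v,z:on("top",175+u/5-.4,210+v/5-.4,z)
im=cv2.imread("pics/top0.png");hsv=cv2.cvtColor(im,cv2.COLOR_BGR2HSV)
m=((hsv[...,2]>150)&(hsv[...,1]<40)).astype(np.uint8);m[:,:180]=0;m[:,245:]=0;m[:222]=0;m[283:]=0
cs,_=cv2.findContours(m,0,2);k=cv2.convexHull(max(cs,key=cv2.contourArea))
el=cv2.fitEllipse(k);print(el)
ax=on("top",*el[0],.03);print("axis",ax)
az=lambda p:np.degrees(np.arctan2(*(p-ax)[1::-1]))
for n,q in [("45",[(138,291),(112,326)]),("90",[(104,233),(62,241)])]:
    for u,v in q:
        p=P(u,v,.03);print(n,p.round(4),az(p).round(1),np.linalg.norm((p-ax)[:2]).round(4))
k=P(174,390,.089);print("knob",k,az(k),np.linalg.norm((k-ax)[:2]))
```

```text
((212.09716796875, 253.4825897216797), (54.49755859375, 55.63103103637695), 21.652076721191406)
axis [0.56613556 0.2862911  0.03      ]
45 [0.5319 0.3082 0.03  ] 147.4 0.0407
45 [0.5152 0.3198 0.03  ] 146.7 0.061
90 [0.5588 0.3255 0.03  ] 100.6 0.0398
90 [0.5545 0.3451 0.03  ] 101.1 0.06
knob [0.48707273 0.27649101 0.089     ] -172.93404530212769 0.07966788965309936
```

Request:
jog_arm(
  commands=[
    [0, [0, 0, 0], [0, 0.12, 0]],
    [0, [0, 0, 0], [0, 0.12, 0]],
  ],
)

```text
time_s: 0.27
tcp_pos: [0.1371, -0.4807, 0.25]
tool_rot: [[0.151, -0.0, 0.989], [-0.989, 0.001, 0.151], [-0.001, -1.0, -0.0]]
ft_force: [0.2, -0.5, -0.7]
finger_gap: 1.0
```

```bash
python3 -c "
from h import *
o=manip.get_obs();print(o['joints'],o['tool_rot'])"
```

```text
[-1.29303094e+00  2.13203774e-01 -3.47724674e-02  1.32349378e+00
 -4.13381886e-06  1.69686047e+00] [[ 1.51119992e-01 -1.88708655e-04  9.88515408e-01]
 [-9.88515201e-01  6.46743161e-04  1.51120083e-01]
 [-6.67833248e-04 -9.99999773e-01 -8.88055530e-05]]
```

Request:
jog_arm(
  commands=[
    [0, [-276, 0, 389], [0, -0.12, 0]],
    [0, [-276, 0, 389], [0, -0.24, 0]],
    [0, [-276, 0, 389], [0, -0.36, 0]],
    [0, [-276, 0, 389], [0, -0.48, 0]],
    [0, [-276, 0, 389], [0, -0.6, 0]],
    [0, [-276, 0, 389], [0, -0.72, 0]],
    [0, [-276, 0, 389], [0, -0.84, 0]],
    [0, [-276, 0, 389], [0, -0.96, 0]],
    [0, [-276, 0, 389], [0, -1.08, 0]],
    [0, [-276, 0, 389], [0, -1.2, 0]],
    [0, [-276, 0, 389], [0, -1.32, 0]],
    [0, [-276, 0, 389], [0, -1.44, 0]],
    [0, [-696, 40, 460], [0, -1.56, 0]],
    [0, [-696, 40, 460], [0, -1.68, 0]],
    [0, [-696, 40, 460], [0, -1.8, 0]],
    [0, [-696, 40, 460], [0, -1.92, 0]],
    [0, [-696, 40, 460], [0, -2.04, 0]],
    [0, [-696, 40, 460], [0, -2.16, 0]],
    [0, [-696, 40, 460], [0, -2.28, 0]],
    [0, [-696, 40, 460], [0, -2.4, 0]],
  ],
)

```text
time_s: 1.93
tcp_pos: [0.4806, 0.1868, 0.2189]
tool_rot: [[0.543, 0.0, -0.84], [0.84, -0.0, 0.543], [-0.0, -1.0, -0.0]]
ft_force: [1.6, -0.5, -0.4]
finger_gap: 0.997
```

```bash
cat >> h.py <<'E'
def togo(X,yaw):
    "shift (mm, tool axes) and turn about tool y to bring TCP to X with tool x at world yaw (deg)"
    o=manip.get_obs();R=o["tool_rot"];y0=np.degrees(np.arctan2(R[1,0],R[0,0]))
    t=-((yaw-y0+180)%360-180)
    print("t",round(o["time_s"],2),"tcp",o["tcp_pos"].round(4),"yaw",y0.round(2),"shift",(R.T@(np.asarray(X)-o["tcp_pos"])*1000).round(1),"turn",np.radians(t).round(4),"q6",o["joints"][5].round(2))
E
python3 -c "
from h import *
togo([.487,.2765,.2],97)"
```

```text
t 1.93 tcp [0.4806 0.1868 0.2189] yaw 57.11 shift [78.8 18.9 43.3] turn -0.6963 q6 0.94
```

Request:
jog_arm(
  commands=[
    [0, [79, 19, 43], [0, -0.12, 0]],
    [0, [79, 19, 43], [0, -0.24, 0]],
    [0, [79, 19, 43], [0, -0.36, 0]],
    [0, [79, 19, 43], [0, -0.48, 0]],
    [0, [79, 19, 43], [0, -0.6, 0]],
    [0, [79, 19, 43], [0, -0.7, 0]],
    [0, [79, 19, 43], [0, -0.7, 0]],
    [0, [79, 19, 43], [0, -0.7, 0]],
  ],
)

```text
time_s: 2.6
tcp_pos: [0.4887, 0.2743, 0.2]
tool_rot: [[-0.115, -0.0, -0.993], [0.993, -0.0, -0.115], [-0.0, -1.0, 0.0]]
ft_force: [-0.3, -0.1, -0.6]
finger_gap: 0.998
```

```bash
python3 -c "
from h import *
o=manip.get_obs();im=manip.get_image('wrist')
import pickle;pickle.dump(o,open('w1.pkl','wb'));cv2.imwrite('pics/w1.png',im[:,:,::-1])
togo([.487,.2765,.075],97)
print(proj('wrist',[.487,.2765,.089],o),proj('wrist',[.5661,.2863,.03],o))"
```

```text
t 2.65 tcp [0.4887 0.2743 0.2001] yaw 96.53 shift [  2.4 125.1   1.5] turn -0.0082 q6 0.4
[326.50524676 246.76703259] [326.46100598 308.70065254]
```

View pics/w1.png

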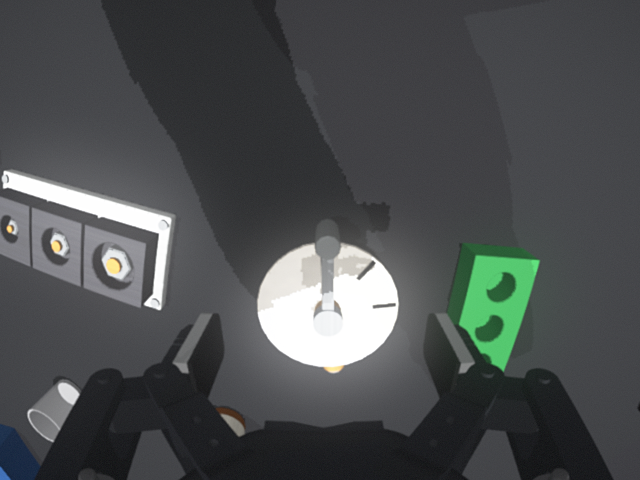

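The wrist view shows the knob top at about (328,243), the hub at (328,316), the 45 mark from (374,262) to (358,279), and the 90 mark from (373,307) to (396,305). This agrees with the top view to within about 1 mm.

Run:
```python
from h import *
import pickle
o=pickle.load(open('w1.pkl','rb'));im=cv2.imread('pics/w1.png');g=cv2.cvtColor(im,cv2.COLOR_BGR2GRAY)
# dial centre: cast rim contour on z=.03, fit circle
m=(g>150).astype(np.uint8);m[:,:255]=0;m[:,402:]=0;m[:240]=0;m[368:]=0
cs,_=cv2.findContours(m,0,1);c=max(cs,key=cv2.contourArea)[:,0]
p=np.array([on('wrist',*q,.03,o)[:2] for q in cv2.convexHull(c)[:,0].astype(float)])
(cx,cy),r=cv2.minEnclosingCircle((p*1000).astype(np.float32));ax=np.array([cx,cy])/1000;print("axis",ax,r)
for n,(x0,y0,x1,y1) in {"45":(352,256,380,284),"90":(368,298,402,313)}.items():
    s=g[y0:y1,x0:x1];ys,xs=np.where(s<110)
    # keep inside dial
    w=np.array([on('wrist',x+x0,y+y0,.03,o)[:2] for x,y in zip(xs,ys)]);w=w[np.linalg.norm(w-ax,axis=1)<.062]
    mu=w.mean(0);d=np.linalg.svd(w-mu)[2][0]; d*=np.sign(d@(mu-ax))
    print(n,len(w),"mid",mu.round(4),"az mid",np.degrees(np.arctan2(*(mu-ax)[::-1])),"line az",np.degrees(np.arctan2(*d[::-1])))
for u,v,z in[(328,243,.089),(328,316,.06)]: print(on('wrist',u,v,z,o))
```

```text
axis [0.56836963 0.28681577] 66.07341766357422
45 55 mid [0.5234 0.3163] az mid 146.76495359745454 line az 147.05085677506986
90 29 mid [0.5569 0.3391] az mid 102.35539012230385 line az 102.19873666906875
[0.48423521 0.27717991 0.089     ]
[0.55637605 0.28618536 0.06      ]
```

Request:
jog_arm(
  commands=[
    [0.4, [2, 80, 1.5], [0, 0, 0]],
    [0.4, [2, 80, 1.5], [0, 0, 0]],
    [0.4, [2, 110, 1.5], [0, 0, 0]],
    [0.4, [2, 125, 1.5], [0, 0, 0]],
    [0.4, [2, 125, 1.5], [0, 0, 0]],
  ],
)

```text
time_s: 3.07
tcp_pos: [0.4851, 0.2749, 0.0717]
tool_rot: [[-0.114, -0.005, -0.993], [0.993, -0.003, -0.114], [-0.002, -1.0, 0.005]]
ft_force: [-0.9, -0.7, -0.3]
finger_gap: 0.599
```

Request:
jog_arm(
  commands=[
    [1, [0, 0, 0], [0, 0, 0]],
    [1, [0, 0, 0], [0, 0, 0]],
    [1, [0, 0, 0], [0, 0, 0]],
    [1, [0, 0, 0], [0, 0, 0]],
    [1, [0, 0, 0], [0, 0, 0]],
    [1, [0, 0, 0], [0, 0, 0]],
  ],
  grip_force=40,
)

```text
time_s: 3.57
tcp_pos: [0.488, 0.2767, 0.0769]
tool_rot: [[-0.116, 0.003, -0.993], [0.993, 0.001, -0.116], [0.001, -1.0, -0.003]]
ft_force: [-1.0, -0.6, 6.2]
finger_gap: 0.193
```

Run:
```python
from h import *
o=manip.get_obs();print(o["ft_force"],o["finger_gap"])
ax=np.array([.567,.2866]);p=o["tcp_pos"][:2];print(np.degrees(np.arctan2(*(p-ax)[::-1])),np.linalg.norm(p-ax))
# arc rows
R=o["tool_rot"]; r0=p-ax; a0=np.arctan2(r0[1],r0[0])%(2*np.pi); a1=np.radians(147)
for k in range(1,9):
    a=a0+(a1-a0)*k/8; X=np.r_[ax+.08*np.array([np.cos(a),np.sin(a)]),o["tcp_pos"][2]]
    print((R.T@(X-o["tcp_pos"])*1000).round(1),round(a0-a,3))
```

```text
[-1.00478002 -0.59922409  6.21453898] 0.19314659231026038
-172.83225661383136 0.0795729138301249
[7.  0.  0.2] 0.088
[14.   0.  -0.7] 0.175
[20.8  0.  -2.1] 0.263
[27.5  0.  -4.2] 0.351
[34.   0.1 -6.8] 0.438
[ 40.2   0.1 -10. ] 0.526
[ 46.2   0.1 -13.7] 0.613
[ 51.8   0.1 -18. ] 0.701
```

Request:
jog_arm(
  commands=[
    [1, [7, 0, 0], [0, 0.088, 0]],
    [1, [14, 0, -0.5], [0, 0.175, 0]],
    [1, [21, 0, -2], [0, 0.263, 0]],
    [1, [27.5, 0, -4], [0, 0.351, 0]],
    [1, [34, 0, -7], [0, 0.438, 0]],
    [1, [40, 0, -10], [0, 0.526, 0]],
    [1, [46, 0, -13.5], [0, 0.613, 0]],
    [1, [51.8, 0, -18], [0, 0.7, 0]],
    [1, [51.8, 0, -18], [0, 0.7, 0]],
    [1, [51.8, 0, -18], [0, 0.7, 0]],
    [1, [51.8, 0, -18], [0, 0.7, 0]],
  ],
)

```text
time_s: 4.48
tcp_pos: [0.5001, 0.3306, 0.0769]
tool_rot: [[0.551, 0.003, -0.834], [0.834, 0.002, 0.551], [0.003, -1.0, -0.001]]
ft_force: [0.5, 1.5, 4.3]
finger_gap: 0.198
```

Run:
```python
from h import *
o=manip.get_obs();print(o["ft_force"],o["finger_gap"],o["tcp_pos"])
ax=np.array([.567,.2866]);p=o["tcp_pos"][:2];print(np.degrees(np.arctan2(*(p-ax)[::-1])),np.linalg.norm(p-ax))
togo([.5,.33,.077],0)
```

```text
[0.54857289 1.54977056 4.26850254] 0.19804781920510237 [0.50014184 0.33058056 0.0769209 ]
146.662324562639 0.08002688842570749
t 4.48 tcp [0.5001 0.3306 0.0769] yaw 56.54 shift [-0.6 -0.1 -0.2] turn 0.9868 q6 1.17
```

Request:
jog_arm(
  commands=[
    [0.5, [0, 0, 0], [0, 0, 0]],
    [0.5, [0, 0, 0], [0, 0, 0]],
    [0.5, [0, 0, 0], [0, 0, 0]],
    [0.5, [0, 0, 0], [0, 0, 0]],
    [0.5, [0, -40, 0], [0, 0, 0]],
    [0.5, [0, -80, 0], [0, 0, 0]],
    [0.3, [0, -120, 0], [0, 0, 0]],
    [0.3, [0, -160, 0], [0, 0, 0]],
    [0.3, [0, -173, 0], [0, 0, 0]],
    [0.0, [0, -173, 0], [0, 0, 0]],
  ],
)

```text
time_s: 5.32
tcp_pos: [0.5002, 0.3305, 0.2525]
tool_rot: [[0.551, 0.005, -0.834], [0.834, 0.003, 0.551], [0.006, -1.0, -0.002]]
ft_force: [0.5, 0.7, -0.3]
finger_gap: 0.82
```

Run:
```python
from h import *
import pickle
o=manip.get_obs();im=manip.get_image('wrist')
pickle.dump(o,open('w2.pkl','wb'))
u,v=proj('wrist',[.567,.2866,.03],o).astype(int)
x0,y0=max(0,u-90),max(0,v-90);c=im[y0:y0+180,x0:x0+180,::-1]
a=cv2.resize(c,None,fx=2.2,fy=2.2,interpolation=cv2.INTER_CUBIC)
t=manip.get_image('top')[:,:,::-1];cv2.imwrite('pics/top2.png',t);cv2.imwrite('pics/w2f.png',im[:,:,::-1])
b=cv2.resize(t[205:295,165:255],None,fx=4.4,fy=4.4,interpolation=cv2.INTER_CUBIC)
cv2.imwrite('pics/w2.png',np.hstack([a,b]));print(x0,y0,a.shape)
togo([.5,-.2,.28],0)
```

```text
232 194 (396, 396, 3)
t 5.42 tcp [0.4991 0.3298 0.2482] yaw 56.55 shift [-441.5  -32.  -292.8] turn 0.9869 q6 1.17
```

View pics/w2.png

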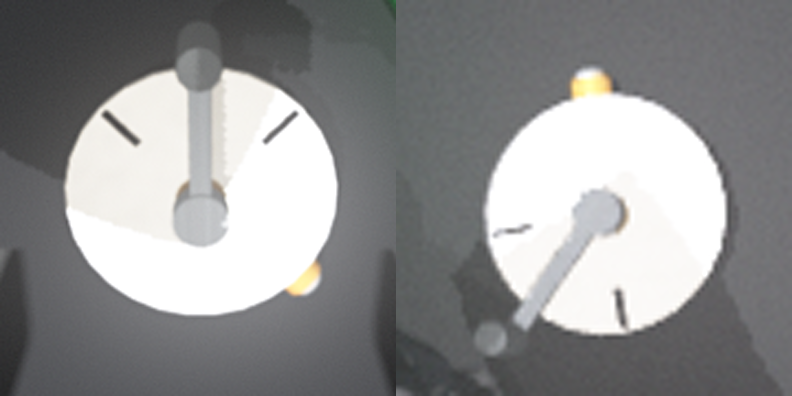

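The lever now sits midway between the 0 and 90 marks: wrist crop x = 199.5 against a midpoint of 200.5, so it covers the 45 mark. Next I'll go to the middle spanner.

Request:
jog_arm(
  commands=[
    [0, [-495, -22, -335], [0, 0.11, 0]],
    [0, [-495, -22, -335], [0, 0.22, 0]],
    [0, [-495, -22, -335], [0, 0.33, 0]],
    [0, [-495, -22, -335], [0, 0.44, 0]],
    [0, [-495, -22, -335], [0, 0.55, 0]],
    [0, [-495, -22, -335], [0, 0.66, 0]],
    [0, [-495, -22, -335], [0, 0.77, 0]],
    [0, [-495, -22, -335], [0, 0.88, 0]],
    [0, [-495, -22, -335], [0, 0.987, 0]],
    [0, [-495, -22, -335], [0, 0.987, 0]],
    [0, [-495, -22, -335], [0, 0.987, 0]],
    [0, [-495, -22, -335], [0, 0.987, 0]],
    [0, [-495, -22, -335], [0, 0.987, 0]],
    [0, [-495, -22, -335], [0, 0.987, 0]],
    [0, [-495, -22, -335], [0, 0.987, 0]],
    [0, [-495, -22, -335], [0, 0.987, 0]],
    [0, [-495, -22, -335], [0, 0.987, 0]],
    [0, [-495, -22, -335], [0, 0.987, 0]],
    [0, [-495, -22, -335], [0, 0.987, 0]],
  ],
)

```text
time_s: 7.0
tcp_pos: [0.5056, -0.2667, 0.2698]
tool_rot: [[1.0, -0.001, -0.001], [0.001, 0.001, 1.0], [-0.001, -1.0, 0.001]]
ft_force: [-0.1, 0.7, 0.4]
finger_gap: 1.001
```

Run:
```python
from h import *
import pickle
o=manip.get_obs();im=manip.get_image('wrist');pickle.dump(o,open('w3.pkl','wb'));cv2.imwrite('pics/w3f.png',im[:,:,::-1])
u,v=proj('wrist',[.506,-.268,.106],o).astype(int);print(u,v)
x0,y0=max(0,u-160),max(0,v-100);c=im[y0:y0+230,x0:x0+320,::-1]
cv2.imwrite('pics/w3.png',cv2.resize(c,None,fx=2.5,fy=2.5,interpolation=cv2.INTER_CUBIC));print(x0,y0)
togo([.506,-.268,.08],0)
```

```text
324 227
164 127
t 7.05 tcp [ 0.5057 -0.2667  0.27  ] yaw 0.09 shift [  0.3 190.   -1.3] turn 0.0015 q6 1.08
```

View pics/w3.png

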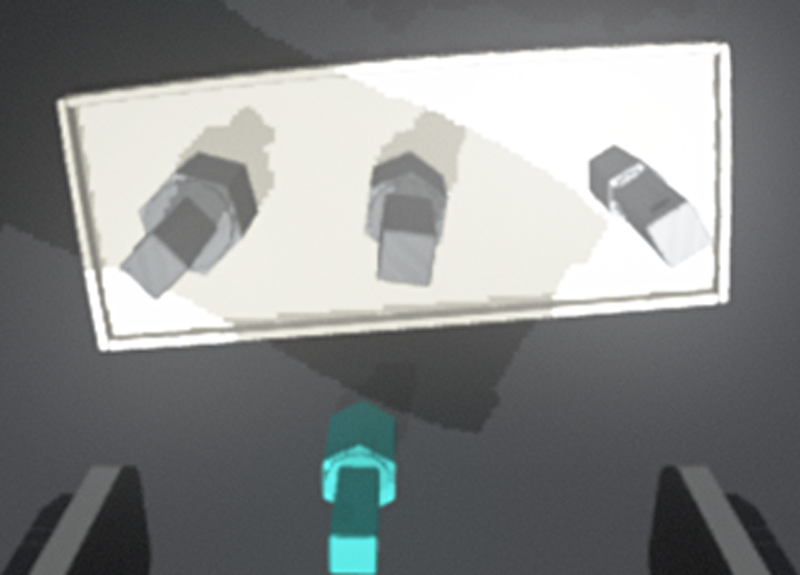

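The crop shows large, medium and small from left to right. The medium spanner's top face has corners near (382,233), (434,238), (429,286) and (376,281). The turquoise copy stands in front of the tray.

Run:
```python
from h import *
import pickle
o=pickle.load(open('w3.pkl','rb'))
q=[(382,233),(434,238),(429,286),(376,281)]
W=lambda u,v,z:on('wrist',164+u/2.5-.3,127+v/2.5-.3,z,o)
p=np.array([W(*a,.106)[:2] for a in q]);print(p.round(4),"c",p.mean(0))
for i in range(4):
    d=p[(i+1)%4]-p[i];print(np.linalg.norm(d).round(4),np.degrees(np.arctan2(d[1],d[0])).round(1))
# collar-top hex outline of tube corners (z=.049): left/right extents
for n,(u,v) in {"hexR":(446,208),"hexL":(367,205),"lowR":(440,240)}.items(): print(n,W(u,v,.049).round(4))
# grey gradients for refined edges: top view estimate
print("top shank",[on("top",410+(u-404)/2.65,220+(v-254)/2.65,.106).round(4)[:2] for u,v in[(535,425)]])
```

```text
[[ 0.4993 -0.2614]
 [ 0.516  -0.263 ]
 [ 0.5145 -0.2793]
 [ 0.4972 -0.2776]] c [ 0.50674599 -0.27033822]
0.0168 -5.6
0.0163 -95.0
0.0174 174.4
0.0163 82.9
hexR [ 0.5226 -0.2668  0.049 ]
hexL [ 0.4925 -0.2657  0.049 ]
lowR [ 0.5205 -0.2796  0.049 ]
top shank [array([ 0.5073, -0.2734])]
```

Request:
jog_arm(
  commands=[
    [0.35, [1, 40, -4], [0, 0.1, 0]],
    [0.35, [1, 80, -4], [0, 0.1, 0]],
    [0.35, [1, 115, -4], [0, 0.1, 0]],
    [0.35, [1, 140, -4], [0, 0.1, 0]],
    [0.35, [1, 160, -4], [0, 0.1, 0]],
    [0.35, [1, 180, -4], [0, 0.1, 0]],
    [0.35, [1, 190, -4], [0, 0.1, 0]],
    [0.35, [1, 190, -4], [0, 0.1, 0]],
    [1, [1, 190, -4], [0, 0.1, 0]],
    [1, [1, 190, -4], [0, 0.1, 0]],
    [1, [1, 190, -4], [0, 0.1, 0]],
    [1, [1, 190, -4], [0, 0.1, 0]],
    [1, [1, 190, -4], [0, 0.1, 0]],
    [1, [1, 190, -4], [0, 0.1, 0]],
    [1, [1, 190, -4], [0, 0.1, 0]],
    [1, [1, 190, -4], [0, 0.1, 0]],
  ],
  grip_force=80,
)

```text
time_s: 8.38
tcp_pos: [0.5074, -0.2723, 0.0816]
tool_rot: [[0.995, 0.002, 0.1], [-0.1, -0.001, 0.995], [0.002, -1.0, -0.001]]
ft_force: [-0.8, 0.9, 8.3]
finger_gap: 0.202
```

Run:
```python
from h import *
o=manip.get_obs();print(o["ft_force"],o["moment"],o["finger_gap"])
togo([.533,.016,.25],-9.3)
```

```text
[-0.82160196  0.89578587  8.31933542] [ 0.35739227  0.24345041 -0.01114917] 0.20159400248012996
t 8.38 tcp [ 0.5074 -0.2723  0.0816] yaw -5.73 shift [  -2.9 -168.6  289.3] turn 0.0624 q6 1.18
```

Request:
jog_arm(
  commands=[
    [1, [0, -20, 0], [0, 0, 0]],
    [1, [0, -50, 0], [0, 0, 0]],
    [1, [0, -90, 0], [0, 0, 0]],
    [1, [0, -130, 0], [0, 0, 0]],
    [1, [0, -168, 0], [0, 0, 0]],
    [1, [-7, -168, 40], [0, 0.062, 0]],
    [1, [-7, -168, 80], [0, 0.062, 0]],
    [1, [-7, -168, 120], [0, 0.062, 0]],
    [1, [-7, -168, 160], [0, 0.062, 0]],
    [1, [-7, -168, 200], [0, 0.062, 0]],
    [1, [-7, -168, 222], [0, 0.062, 0]],
    [1, [-7, -168, 222], [0, 0.062, 0]],
    [1, [-7, -168, 222], [0, 0.062, 0]],
    [1, [-7, -168, 222], [0, 0.062, 0]],
    [1, [-7, -168, 222], [0, 0.062, 0]],
  ],
)

```text
time_s: 9.63
tcp_pos: [0.5218, -0.0513, 0.2484]
tool_rot: [[0.987, 0.0, 0.162], [-0.162, -0.0, 0.987], [0.0, -1.0, -0.0]]
ft_force: [-0.5, 0.2, -1.8]
finger_gap: 0.199
```

Run:
```python
from h import *
import pickle
o=manip.get_obs();im=manip.get_image('wrist');pickle.dump(o,open('w4.pkl','wb'));cv2.imwrite('pics/w4f.png',im[:,:,::-1])
u,v=proj('wrist',[.532,.016,.045],o).astype(int);print(u,v,o["finger_gap"],o["ft_force"])
x0,y0=max(0,u-110),max(0,v-70);c=im[y0:y0+200,x0:x0+220,::-1]
cv2.imwrite('pics/w4.png',cv2.resize(c,None,fx=3,fy=3,interpolation=cv2.INTER_CUBIC));print(x0,y0)
togo([.533,.016,.15],-9.3)
```

```text
323 138 0.19894659552321378 [-0.4657111   0.21300635 -1.79939526]
213 68
t 9.68 tcp [ 0.5218 -0.0513  0.2483] yaw -9.36 shift [ 0.1 98.3 68.3] turn -0.0011 q6 1.64
```

View pics/w4.png

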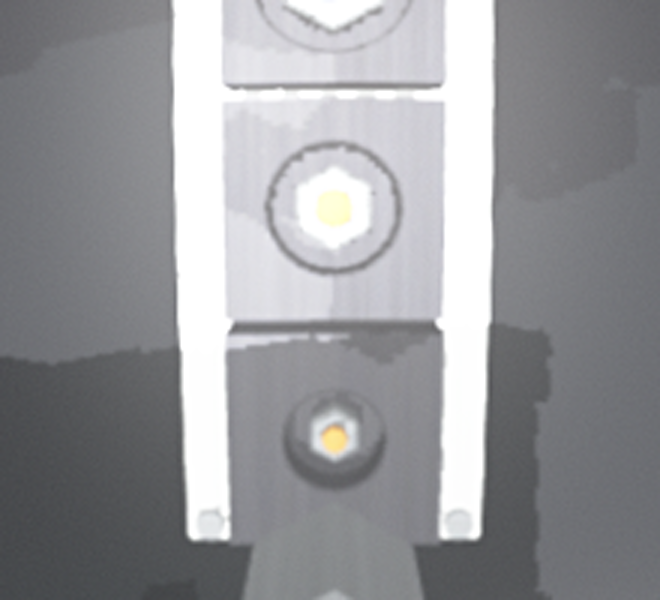

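The pocket is centred at crop (334,207) with radius about 67 px. At the head-face scale of 3.32 px/mm that is about 40 mm, and the nut is about 22.6 mm, so it is the medium nut. The head edges run vertical, so yaw is aligned. The held spanner's mouth corner shows at about (335,505).

Run:
```python
from h import *
import pickle
o=pickle.load(open('w4.pkl','rb'));R=o["tool_rot"];T=o["tcp_pos"]
W=lambda u,v,z:on('wrist',213+u/3-.33,68+v/3-.33,z,o)
for n,u,v,z in[("pocket",334,207,.045),("nuttop",334.5,207,.039),("stud",334,208,.044),("headL",223,207,.045),("headR",442,207,.045),("top edge",334,97,.045),("bot edge",334,320,.045),("pocL",267,207,.045),("pocR",401,207,.045)]:
    p=W(u,v,z);print(n,p.round(4),"tool mm",(R.T@(p-T)*1000).round(1))
# mouth corner: expected pixels for centre offsets along tool z
for c in(-.002,0,.002):
    for y in(.0756,.0776):
        p=T+R@[0,y,.0176+c];u,v=proj('wrist',p,o);print(c,y,((u-213+.33)*3).round(1),((v-68+.33)*3).round(1))
f=cv2.imread('pics/w4f.png')[220:300,270:380];cv2.imwrite('pics/w4b.png',cv2.resize(f,None,fx=6,fy=6,interpolation=cv2.INTER_CUBIC))
```

```text
pocket [0.5331 0.0177 0.045 ] tool mm [-2.000e-01  2.034e+02  6.990e+01]
nuttop [0.5332 0.0174 0.039 ] tool mm [ -0.  209.4  69.6]
stud [0.533  0.0173 0.044 ] tool mm [-2.000e-01  2.044e+02  6.950e+01]
headL [0.5012 0.0232 0.045 ] tool mm [-32.5 203.4  70.2]
headR [0.5641 0.0128 0.045 ] tool mm [ 31.3 203.4  70.1]
top edge [0.5383 0.0496 0.045 ] tool mm [-2.000e-01  2.034e+02  1.022e+02]
bot edge [ 0.5276 -0.0154  0.045 ] tool mm [-2.000e-01  2.034e+02  3.630e+01]
pocL [0.5139 0.0209 0.045 ] tool mm [-19.7 203.4  70. ]
pocR [0.5523 0.0146 0.045 ] tool mm [ 19.3 203.4  70. ]
-0.002 0.0756 336.3 524.9
-0.002 0.0776 336.3 521.5
0 0.0756 336.3 514.8
0 0.0776 336.3 511.6
0.002 0.0756 336.3 504.7
0.002 0.0776 336.3 501.6
```

View pics/w4b.png

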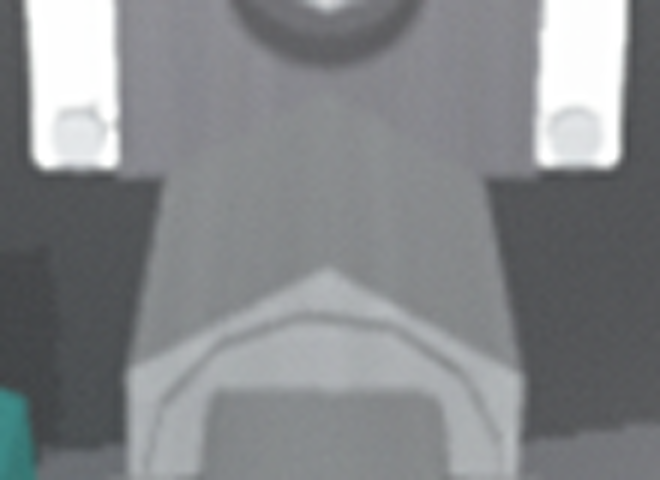

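The mouth corner at picture (325,235) puts the spanner's centre about 1.8 mm along tool +z from the TCP. The shift to the nut is therefore about (0, down, +68).

Request:
jog_arm(
  commands=[
    [1, [0, 0, 40], [0, 0, 0]],
    [1, [0, 0, 68], [0, 0, 0]],
    [1, [0, 40, 68], [0, 0, 0]],
    [1, [0, 80, 68], [0, 0, 0]],
    [1, [0, 105, 68], [0, 0, 0]],
    [1, [0, 115, 68], [0, 0, 0]],
    [1, [0, 119, 68], [0, 0, 0]],
    [1, [0, 123, 68], [0, 0, 0]],
    [1, [0, 126, 68], [0, 0, 0]],
    [1, [0, 126, 68], [0, 0, 0]],
    [1, [0, 126, 68], [0, 0, 0]],
  ],
)

```text
time_s: 10.6
tcp_pos: [0.5335, 0.0166, 0.1232]
tool_rot: [[0.987, 0.002, 0.162], [-0.162, 0.0, 0.987], [0.002, -1.0, 0.0]]
ft_force: [0.1, 0.3, -1.1]
finger_gap: 0.201
```

Run:
```python
from h import *
o=manip.get_obs();print(o["ft_force"],o["moment"],o["finger_gap"]);togo([.533,.0157,.1046],-9.3)
```

```text
[ 0.08877925  0.34126787 -1.10640426] [-0.02591875 -0.05336226  0.057455  ] 0.201312499420446
t 10.6 tcp [0.5335 0.0166 0.1232] yaw -9.3 shift [-0.4 18.6 -1. ] turn 0.0001 q6 1.76
```

Request:
jog_arm(
  commands=[
    [1, [-0.5, 0, -0.8], [0, 0, 0]],
    [1, [-0.5, 2, -0.8], [0, 0, 0]],
    [1, [-0.5, 4, -0.8], [0, 0, 0]],
    [1, [-0.5, 6, -0.8], [0, 0, 0]],
    [1, [-0.5, 8, -0.8], [0, 0, 0]],
    [1, [-0.5, 9, -0.8], [0, 0, 0]],
    [1, [-0.5, 9, -0.8], [0, 0, 0]],
  ],
)

```text
time_s: 11.18
tcp_pos: [0.5322, 0.0159, 0.1129]
tool_rot: [[0.987, -0.0, 0.161], [-0.161, -0.0, 0.987], [-0.0, -1.0, -0.0]]
ft_force: [0.7, -1.7, -1.9]
finger_gap: 0.199
```

Run:
```python
from h import *
o=manip.get_obs();print(o["ft_force"],o["moment"],o["finger_gap"]);togo([.5328,.0157,.1046],-9.3)
```

```text
[ 0.66614465 -1.7072488  -1.94307632] [-0.44383871 -0.31050695  0.00897765] 0.19851938147728498
t 11.18 tcp [0.5322 0.0159 0.1129] yaw -9.28 shift [ 0.7  8.3 -0.1] turn 0.0003 q6 1.76
```

The mouth is already below the nut's top with no vertical force, so it is sliding over the nut. I'll continue down.

Request:
jog_arm(
  commands=[
    [1, [0.2, 2, 0], [0, 0, 0]],
    [1, [0.2, 4, 0], [0, 0, 0]],
    [1, [0.2, 6, 0], [0, 0, 0]],
    [1, [0.2, 8, 0], [0, 0, 0]],
    [1, [0.2, 9, 0], [0, 0, 0]],
    [1, [0.2, 9, 0], [0, 0, 0]],
    [1, [0.2, 9, 0], [0, 0, 0]],
  ],
)

```text
time_s: 11.77
tcp_pos: [0.5325, 0.0159, 0.1046]
tool_rot: [[0.987, 0.001, 0.161], [-0.161, -0.0, 0.987], [0.001, -1.0, -0.0]]
ft_force: [-1.1, -3.0, 9.9]
finger_gap: 0.203
```

Run:
```python
from h import *
o=manip.get_obs();print(o["ft_force"],o["moment"],o["finger_gap"]);togo([.5328,.0157,.1046],-9.3)
```

```text
[-1.10920173 -2.9891272   9.91480357] [-0.56880428  0.65602421  0.00272373] 0.2028295218356285
t 11.77 tcp [0.5325 0.0159 0.1046] yaw -9.28 shift [ 0.4  0.  -0.1] turn 0.0003 q6 1.76
```

Request:
jog_arm(
  commands=[
    [1, [0, 0.7, 0], [0, 0, 0]],
    [1, [0, 1.3, 0], [0, 0, 0]],
    [1, [0, 1.3, 0], [0, 0, 0]],
    [1, [0, 1.3, 0], [0, 0, 0]],
    [1, [0, 1.3, 0], [0, 0, 0]],
    [1, [0, 1.3, 0], [0, 0, 0]],
  ],
)

```text
time_s: 12.27
tcp_pos: [0.5327, 0.0159, 0.1045]
tool_rot: [[0.987, 0.002, 0.161], [-0.161, -0.0, 0.987], [0.002, -1.0, 0.0]]
ft_force: [-9.5, -2.9, 31.0]
finger_gap: 0.197
```

Run:
```python
from h import *
import pickle
o=manip.get_obs();print(o["ft_force"],o["moment"],o["finger_gap"]);togo([.5328,.0157,.1046],-9.3)
s=manip.get_image('side')[:,:,::-1];t=manip.get_image('top')[:,:,::-1]
a=cv2.resize(s[180:430,220:420],None,fx=2,fy=2,interpolation=cv2.INTER_CUBIC)
b=cv2.resize(t[140:355,120:520],None,fx=1,fy=1)
c=np.zeros((500,800,3),np.uint8);c[:,:400]=a;c[:215,400:]=b;c[220:490,400:700]=cv2.resize(t[205:295,160:260],(300,270),interpolation=cv2.INTER_CUBIC);cv2.imwrite('pics/f.png',c)
```

```text
[-9.50452179 -2.88277902 30.98837132] [-0.60761939  2.44275802  0.07122361] 0.19653499462520072
t 12.27 tcp [0.5327 0.0159 0.1045] yaw -9.29 shift [ 0.1 -0.1 -0.2] turn 0.0002 q6 1.76
```

View pics/f.png

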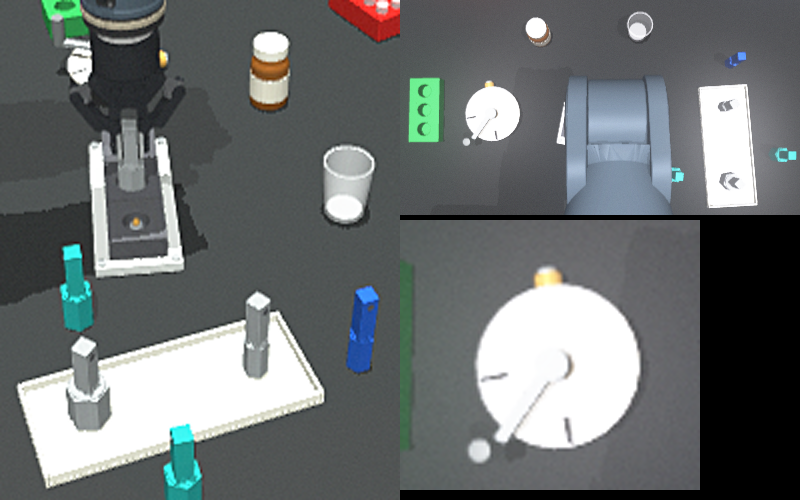

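The spanner is seated: its height did not change under a 31 N push. The other two stand on the tray, the lever is at the middle, and the bystanders are untouched. I'll ease the push a little and hand in.

Request:
jog_arm(
  commands=[
    [1, [0, -0.6, 0], [0, 0, 0]],
    [1, [0, -0.6, 0], [0, 0, 0]],
    [1, [0, -0.6, 0], [0, 0, 0]],
    [1, [0, -0.6, 0], [0, 0, 0]],
  ],
)

```text
time_s: 12.7
tcp_pos: [0.5326, 0.0159, 0.1046]
tool_rot: [[0.987, 0.001, 0.161], [-0.161, -0.0, 0.987], [0.001, -1.0, 0.0]]
ft_force: [-6.0, -2.3, 20.4]
finger_gap: 0.205
```

Run:
```python
from h import *
o=manip.get_obs();print(o["ft_force"],o["finger_gap"],o["tcp_pos"])
if o["tcp_pos"][2]<.106 and o["ft_force"][2]>3: print(manip.hand_in())
```

```text
[-5.98128079 -2.28282083 20.39345099] 0.20514685278355896 [0.53257507 0.0158865  0.10458516]
the job is handed in; nothing more can be done
None
```

The job is handed in at 12.7 s. The lever is at half open, and the medium spanner is held fully down on the middle head's nut.

- **Lever:** I turned it by the knob to the 45° mark. The gripper read 146.7° against the mark's measured 147°, and afterwards pictures showed it midway between the 0 and 90 marks.
- **Spanner:** The pictures showed a medium (22 mm) nut in the middle head: pocket about 39–40 mm and nut about 22.6 mm, against 38.5 and 22 nominal. I therefore tried only the medium spanner, and it fitted first time.
- **Final state:** The TCP is at z = 0.1046 m, the height calculated for a seated spanner. It went no lower under a 31 N push, and I then eased to about 20 N with the grip held. A side force of about 6 N remains.
- **Other objects:** In the last pictures the small and large spanners stand on the tray. The jar, beaker, tube rack and look-alikes appear untouched.

No check failed. The only disagreement was about 3 mm between the two cameras on where the spanner stood on the tray. I resolved it with a wrist view of the held spanner.

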